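# Feed one clip-on ferrite to the cable saddle

### The job

Set one ferrite ready for the next cable: with a fingertip press the feeder's plunger once, all the way in, and let it spring back, so that a single ferrite is ejected onto the deck; then nudge that ferrite sideways along the channel until its end butts squarely against the grooved cable saddle, not the plain end block. Only push: do not grasp or lift any ferrite, leave the others in the magazine, and leave the things lying around where they are.

Things in the scene. Friction and masses are not known exactly. Their poses are not given: they have to be found in the camera images.
- feeder: aluminium ferrite feeder, fixed to the bench; its axes give all directions here: ferrites are ejected towards its -y, its x runs along the cross channel, z up. Origin on the bench surface (z = 0), under the magazine's axis. Deck and magazine floor lie 15 mm above the bench; the deck spans x -115 to 115, y -82 to -15 mm. Behind the magazine the plunger guide: 42 wide, y 15 to 81, top 44 mm above the bench
- magazine_top (a point): centre of the magazine's open top, 63 mm above the bench: an upright sheet-metal shaft, outside 42 (feeder x) by 30 mm (feeder y), centred on the feeder's origin; the uppermost ferrite at first stands 12 mm above it; the lowest leaves through a slot in its -y side
- feeder_deck (a point): point on the deck in the outlet, on the channel's centre line (feeder x 0, y -50, 15 mm up): the ejected ferrite comes to lie here within about 4 mm, its length along the channel. Channel: along feeder x, 26 mm wide between rails 5 high and 5 thick; the outer rail (y -68 to -63) is unbroken, the inner (y -37 to -32) is open from x -24 to 24 mm, with flared mouths
- plunger (a joint): travel of the spring plunger, m: 0 = out (home), 0.0555 = fully in against its stop; it moves towards the feeder's -y, takes 3 N to start and about 9 N at the end and springs back by itself when let go; the next ferrite then drops 20 mm to the magazine floor
- plunger_face (a point): centre of the flat end face of the plunger's black round knob (37 mm across, 16 mm thick, overhanging the bench), the face one pushes on; its outward direction is the feeder's +y. At home it lies at feeder y = 155 mm, 25.5 mm above the bench; it moves with the plunger
- saddle: cable saddle: grey block 24 x 24, 20 mm high, fixed in the channel, with a groove 9 mm wide in its top along feeder x, and a clamp foot with a black thumbscrew either side (48 mm over all in y). Stands at either end of the channel, 80 to 95 mm from the middle. Origin: centre of its underside, on the deck; axes as the feeder's. A ferrite touching its end face has its centre 28 mm from it
- end_block: the plain end block at the other end of the channel: same size and clamp foot as the saddle but solid, without a groove, 17 mm high; fixed. Origin and axes as the saddle's
- ferrite_low: clip-on ferrite, dark grey box with a latch on one side, 22 x 34 x 20 high (solid 20 x 32 x 20), 48 g; origin at the centre of its underside, its y along the 34 mm length (the cable hole's direction), z up. The lowest of the three in the magazine, the one the plunger ejects. Starts with its length along feeder x, standing on the magazine floor
- ferrite_mid: clip-on ferrite, dark grey box with a latch on one side, 22 x 34 x 20 high (solid 20 x 32 x 20), 48 g; origin at the centre of its underside, its y along the 34 mm length (the cable hole's direction), z up. The second in the magazine; it drops to the floor when the plunger comes home
- ferrite_top: clip-on ferrite, dark grey box with a latch on one side, 22 x 34 x 20 high (solid 20 x 32 x 20), 48 g; origin at the centre of its underside, its y along the 34 mm length (the cable hole's direction), z up. The uppermost in the magazine
- ferrite_spare: a fourth clip-on ferrite, grey, 22x34x20, lying loose on the bench beside the feeder: a bystander, leave it alone; origin at the centre of its underside
- attenuator: inline coaxial attenuator, metal cylinder 58x18x17, bystander on the bench beside the feeder; origin at the centre of its underside
- bnc_terminator: small coaxial terminator 26x15x14, bystander on the bench beside the feeder; origin at the centre of its underside
- screwdriver_fine: small screwdriver 118x14x15, bystander lying on the bench 60 to 80 mm off the feeder's deck; origin at the centre of its underside
- n_adapter: metal coaxial adapter 38x22x21, bystander on the bench; origin at the centre of its underside
- memory_stick: green memory module 30x68x6, bystander on the bench; origin at the centre of its underside
Things that resemble listed ones, but are neither listed nor needed, are in the scene too. Leave any orange or pink look-alike of the ferrite_top alone.

How it is judged (in metres and radians):
On the way, in this order (a step that is already met when the one before it is completed fails the run):
1. the plunger is pressed fully in and the lowest ferrite lies out on the deck (value of joint plunger above 0.051 m and y of ferrite_low in the frame of feeder below -0.04 m and height (world z) of ferrite_low below 0.019 m and angle between ferrite_low's own z axis and vertical below 0.1 rad), for 0.1 s.
2. the plunger has sprung back home and the next ferrite has dropped to the magazine floor (value of joint plunger below 0.004 m and height (world z) of ferrite_mid below 0.019 m), for 0.2 s.
At the end, for the whole second after the job is handed in: The ejected ferrite lies flat and at rest in the channel with its end against the grooved saddle (gap under about 3 mm, square within 0.21 rad); the plunger is home (under 4 mm) and the other two ferrites are in the magazine, the next one down on its floor (all of step 2 and horizontal distance between ferrite_low and saddle below 0.0315 m and y of ferrite_low in the frame of feeder between -0.056 and -0.044 m and angle between the y axis of ferrite_low and the x axis of feeder, either way round below 0.21 rad and height (world z) of ferrite_low between 0.012 and 0.019 m and angle between ferrite_low's own z axis and vertical below 0.1 rad and linear speed of ferrite_low below 0.01 m/s and horizontal distance between each of ferrite_mid, ferrite_top and feeder below 0.006 m); the robot touches nothing.
It fails at once if a second ferrite is pushed out or taken out of the magazine (horizontal distance between any of ferrite_mid, ferrite_top and feeder above 0.012 m).
It fails at once if a ferrite is lifted or tipped over (height (world z) of ferrite_low above 0.025 m or angle between ferrite_low's own z axis and vertical above 0.6 rad or height (world z) of ferrite_mid above 0.043 m or height (world z) of ferrite_top above 0.063 m).
It fails at once if one of the things lying around is displaced (distance of any of ferrite_spare, attenuator, bnc_terminator, screwdriver_fine, n_adapter, memory_stick from where it was at the start of the episode above 0.02 m).
It also fails if it takes over 45 s, if anything falls off the work surface, if the arm or the gripper's body presses on something with over 40 N, if the wrist force passes 120 N, or if a joint passes its speed limit or range.

### The arm

A 6-joint arm with a two-finger parallel gripper is mounted at the origin on a cart in front of the work surface, level with it; the furniture and walls round the work are solid. World frame = base frame: x ahead of the robot, y to its left, z up, the work surface at z = 0. Lengths are in mm, angles in rad, forces in N, time in s.
With the tool pointing down it reaches from about 350 to 875 mm from the base axis. Payload 4.2 kg.
Tool frame: the origin (TCP) lies between the finger pads; the fingertips stand 14 mm ahead of it and the grasp point (between the pads) lies 5 mm behind it; z points along the fingers, y is the line along which they close (so a half turn about z gives the same grasp; the last joint's range is limited). The gripper opens to 85 mm and grips with 20 to 120 N. Pads are 22 mm wide; open, the fingers measure 114 mm over their backs; the gripper's body (76 mm by 85 mm) begins 54 mm behind the grasp point. The pads swing forward as they close: fully open they stand 13 mm farther back than shut.
Start: joints at [-1.034, 0.385, 0.008, 0, -1.194, -0.259], TCP at [171.417, -601.012, 245.312] pointing down, gripper open.
Joint ranges: [-3.14, 3.14], [-1.21, 2.06], [-1.07, 1.41], [-3.16, 2.05], [-2.99, -0.16], [-3.1, 3.1]. Speed limits (rad/s): [2.79, 2.79, 3.14, 3.14, 3.14, 3.14].

### API

Orientations are given as a unit quaternion [x, y, z, w].
In Python, from bench import * gives the robot as it stands.
- The arm moves only by the tool carry_out, never from a script. Its argument "motion" is a list of rows, each a list of 7 numbers: the turn, a rotation vector about the tool's x, y, z in rad, then the shift along the tool's x, y, z in mm, then the opening, from -1 (shut) to 1 (fully open), so that 0 is half open. A call has 1 to 5 rows; each row is the pose to reach, as a shift and turn from the pose commanded when the call began, along the tool's axes at that moment; what a row does not reach only later rows make up. A row lasts 1/8 s, in which the tool goes at most 62.5 mm and 10.7 degrees, less where a joint would pass 70% of its speed; a pose out of reach is approached as far as the arm can. A call with a gripper value outside its range is refused whole. The fingers move at their own pace and stop on an object; the grip force is fixed at half the most. Time passes only in rows, so rows that repeat a pose let the fingers close. It gives the time, the measured TCP pose, the force, the opening and the grip force at its end, in the units of the state.
- read_state(): the state, without advancing time (a new reading comes with each control period).
- get_image(name): name is "scene" or "top" or "wrist"; returns a dict with "color" (480x640x3 uint8, blue, green, red), "mtx" (3x3 intrinsics, pixels), "position" and "orientation" of the camera in the world. Camera axes: x right, y down, z forward; pixel columns grow to the right and rows downward; lengths in mm; the calibration is good to about 2 mm. A picture is of the moment at which its call begins. There is no depth.
- job_done(): hands the job in; it is judged then, once.
The state is a dict: "clock": time; "joints": joint angles; "joint_vel": joint speeds; "joint_efforts": joint torques, N m; "position": TCP position; "ee_rot": TCP orientation; "contact_force": force on the tool from outside, world axes, zero at the start; "wrist_torque": the same for the moment, N m; "gripper_width": finger opening in mm; "grasp_force": force on a finger pad.
Only numpy, scipy, OpenCV 4.12 (cv2) and the standard library are available. Lean on these libraries where they do the work, as an engineer would, in place of code of your own. Each camera call takes 0.05 s, during which the arm holds its last target. There are 200 camera calls.

## Working session

There is one attempt and no reset: what is moved stays moved. The work goes in short steps, Python scripts to look and compute and a tool call to move; the robot and the scene stay as the last step left them, time stands still between calls to the robot, and variables do not carry over. Pictures are saved under pics/ and viewed, at most 10 in all, crops included, and the job is handed in when it is done.

Besides the shell and the picture viewer there is one more tool, called after ">>>" by a JSON object that holds its "op" and its "data". carry_out: Moves the arm, as the interface text tells. Its arguments: {"type":"object","properties":{"motion":{"type":"array"}},"required":["motion"]}

```bash
mkdir -p pics
python3 - <<'E'
from bench import *
import cv2
for n in ("scene","top"):
    d=get_image(n); cv2.imwrite(f"pics/{n}0.png",d["color"]); print(n,d["mtx"],d["position"],d["orientation"])
s=read_state(); print(s["position"],s["ee_rot"],s["clock"],s["gripper_width"])
E
```

```text
scene [[448.47810442   0.         316.6540385 ]
 [  0.         448.47810442 246.68893549]
 [  0.           0.           1.        ]] [-239.94297453 -270.06890142  437.40201584] [ 0.67546835 -0.50380207  0.31112245 -0.43946422]
top [[509.58647506   0.         315.31296271]
 [  0.         509.58647506 237.17897751]
 [  0.           0.           1.        ]] [402.52974412 -24.02983956 971.02651171] [-0.70278657  0.70783978 -0.06308132  0.03278157]
[ 171.25758163 -600.56496541  244.33742766] [-1.38362861e-01  9.90381116e-01  9.61223657e-04 -1.97901300e-04] 0.1 85.59827513938257
```

View pics/scene0.png

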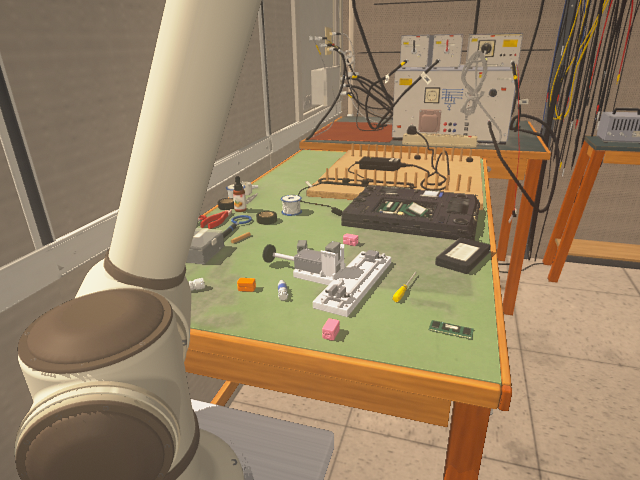

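View pics/top0.png

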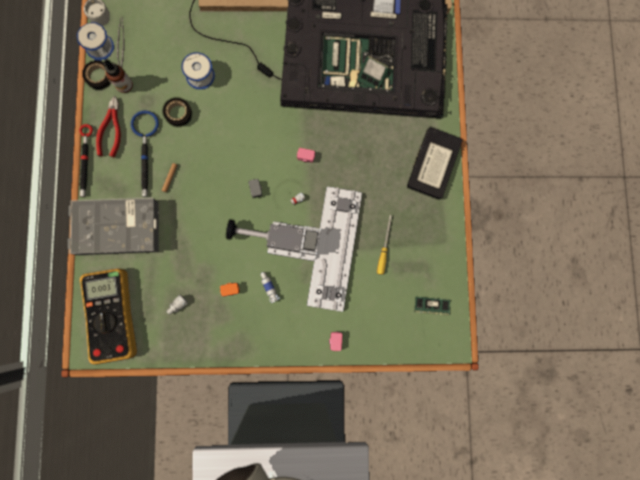

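The top view shows the feeder's deck on the right, running (327,305) to (345,190). The magazine is near (312,240), the knob at (231,229) points towards world +y, and the clamps are at (347,203) and (330,293). Next I'll measure from this image.

```bash
cat > h.py <<'E'
from bench import *
import cv2, numpy as np
from scipy.spatial.transform import Rotation as R
def ray(d,uv,z):
    v=R.from_quat(d["orientation"]).as_matrix()@np.linalg.inv(d["mtx"])@np.array([uv[0],uv[1],1.0])
    p=np.array(d["position"]); return p+v*(z-p[2])/v[2]
def proj(d,P):
    c=R.from_quat(d["orientation"]).as_matrix().T@(np.asarray(P,float)-d["position"]); c=d["mtx"]@c; return c[:2]/c[2]
E
python3 - <<'E'
from h import *
d=get_image("top"); im=d["color"]
x0,y0=215,175
hsv=cv2.cvtColor(im,cv2.COLOR_BGR2HSV)
m=((hsv[...,1]<40)&(hsv[...,2]>165)).astype(np.uint8)
m[:, :303]=0; m[:,375:]=0; m[:175]=0; m[325:]=0
m=cv2.morphologyEx(m,cv2.MORPH_CLOSE,np.ones((9,9)))
n,l,st,c=cv2.connectedComponentsWithStats(m); k=1+st[1:,4].argmax()
pts=cv2.findContours((l==k).astype(np.uint8),0,2)[0][0]
# outer edge and ends
mm=cv2.morphologyEx((l==k).astype(np.uint8),cv2.MORPH_OPEN,np.ones((21,21)))
r=cv2.minAreaRect(cv2.findContours(mm,0,2)[0][0]); b=cv2.boxPoints(r); print(b)
W=[ray(d,p,17) for p in b]; print(np.round(W,1)); print([np.linalg.norm(W[i]-W[i-1]).round(1) for i in range(4)])
k=(hsv[...,2]<60).astype(np.uint8); k[:,:222]=0;k[:,240:]=0;k[:215]=0;k[245:]=0
v,u=np.nonzero(k); print(u.mean(),v.mean(),u.max(), ray(d,(u.mean(),v.mean()),25.5))
cv2.imwrite("pics/c1.png",cv2.resize(im[y0:320,x0:375],None,fx=4,fy=4,interpolation=cv2.INTER_CUBIC))
E
```

```text
[[313. 253.]
 [348. 253.]
 [348. 285.]
 [313. 285.]]
[[ 502.7  -61.    17. ]
 [ 502.3 -127.2   17. ]
 [ 442.1 -126.    17. ]
 [ 442.6  -60.5   17. ]]
[np.float64(60.0), np.float64(66.1), np.float64(60.2), np.float64(65.6)]
230.94701986754967 229.16556291390728 237 [547.30636985  92.03569444  25.5       ]
```

View pics/c1.png

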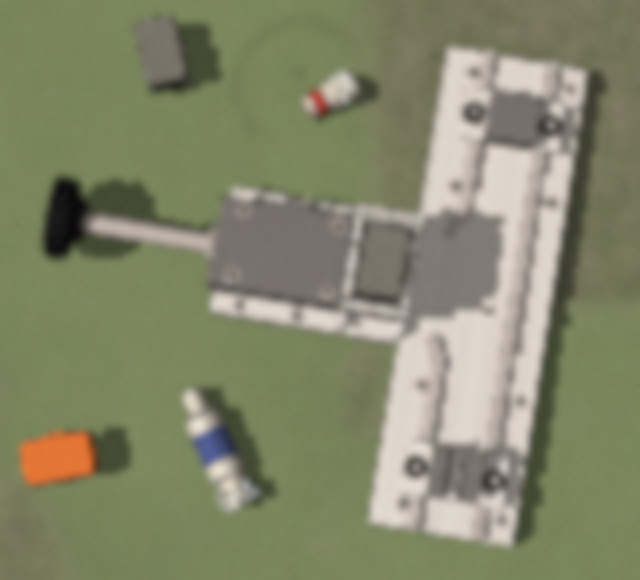

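The crop shows the deck corners at (449,47), (590,70), (515,545) and (371,521). The grooved saddle is at the bottom (458,470), on the feeder's -x side. The plain block is at the top (515,118).

```bash
cat >> h.py <<'E'
def fit(W,F):
    W=np.asarray(W)[:,:2];F=np.asarray(F,float)
    a=W-W.mean(0);b=F-F.mean(0)
    th=np.arctan2((b[:,0]*a[:,1]-b[:,1]*a[:,0]).sum(),(b*a).sum())
    M=np.array([[np.cos(th),-np.sin(th)],[np.sin(th),np.cos(th)]]); t=W.mean(0)-M@F.mean(0)
    return th,M,t,W-(F@M.T+t)
E
python3 - <<'E'
from h import *
d=get_image("top")
q=lambda c:((c[0]+.5)/4-.5+215,(c[1]+.5)/4-.5+175)
C=[(449,47),(590,70),(515,545),(371,521)]
W=[ray(d,q(c),15) for c in C]
th,M,t,res=fit(W,[(115,-15),(115,-82),(-115,-82),(-115,-15)])
print(np.round(W,1),th,t,np.round(res,1))
f=lambda x,y:np.round(M@np.array([x,y])+t,1)
inv=lambda p:np.round(M.T@(np.asarray(p)[:2]-t),1)
print("face",f(0,155),"knob meas",inv(ray(d,q((62,217)),25.5)),"knob top",inv(ray(d,q((62,217)),40)))
print("saddle",inv(ray(d,q((455,472)),35)),"endb",inv(ray(d,q((517,118)),32)),"mag",inv(ray(d,q((384,262)),75)))
for n,c in dict(spare=(160,52),bnc=(332,94),att=(220,450),orange=(60,457)).items(): print(n,inv(ray(d,q(c),10)))
p=f(0,155); print(np.hypot(*p), f(0,-50), f(-60,-50), f(0,220))
E
```

```text
[[ 631.5  -89.    15. ]
 [ 620.2 -156.9   15. ]
 [ 394.2 -116.7   15. ]
 [ 406.   -49.7   15. ]] -0.17389323837936269 [521.35221287 -55.31994366] [[-0.5  1. ]
 [-0.3 -0.9]
 [ 0.3 -0.5]
 [ 0.5  0.5]]
face [548.2  97.3] knob meas [  0.3 151.2] knob top [ -1.5 149.1]
saddle [-86.6 -48.2] endb [ 81.9 -50.8] mag [-1.9  0.2]
spare [ 89.1 122.3]
bnc [83.  37.5]
att [-93.6  60.6]
orange [-109.1  133.5]
556.767931907002 [ 512.7 -104.6] [453.6 -94.2] [559.4 161.4]
```

```bash
cat >> h.py <<'E'
TH=-0.1739; T=np.array([521.35,-55.3])
M=np.array([[np.cos(TH),-np.sin(TH)],[np.sin(TH),np.cos(TH)]])
def go(*targets):
    s=read_state(); Rt=R.from_quat(s["ee_rot"]); p=np.array(s["position"])
    y=np.r_[-M[:,0],0]; z=np.array([0,0,-1.]); G=R.from_matrix(np.c_[np.cross(y,z),y,z])
    print("now feeder",np.round(M.T@(p[:2]-T),1),round(p[2],1),"t",s["clock"],"F",np.round(s["contact_force"],1))
    for t in targets:
        w=np.r_[M@np.array(t[:2])+T,t[2]]
        print(t,np.round((Rt.inv()*G).as_rotvec(),3),np.round(Rt.inv().apply(w-p),1))
E
python3 -c "
from h import *
go((0,195,150))"
```

```text
now feeder [-250.4 -597.8] 244.7 t 0.2 F [-0.4  0.  -0.1]
(0, 195, 150) [ 1.000e-03  1.000e-03 -1.119e+00] [-571.3  603.9   95.4]
```

>>> {"op": "carry_out", "data": {"motion": [[0,0,-1.12,-571,604,30,-1],[0,0,-1.12,-571,604,30,-1],[0,0,-1.12,-571,604,30,-1],[0,0,-1.12,-571,604,30,-1],[0,0,-1.12,-571,604,30,-1]]}}

```text
clock: 0.82
position: [316.0, -322.2, 234.1]
ee_rot: [-0.573, 0.819, -0.0, 0.0]
contact_force: [1.7, 0.0, 0.7]
gripper_width: -0.0
grasp_force: 0.0
```

```bash
python3 -c "
from h import *
go((0,195,150))"
```

```text
now feeder [-156.  -298.4] 234.1 t 0.825 F [1.7 0.  0.7]
(0, 195, 150) [-0.001 -0.    -0.176] [-513.1  -67.4   84.1]
```

>>> {"op": "carry_out", "data": {"motion": [[0,0,-0.176,-513,-67,40,-1],[0,0,-0.176,-513,-67,40,-1],[0,0,-0.176,-513,-67,40,-1],[0,0,-0.176,-513,-67,40,-1],[0,0,-0.176,-513,-67,40,-1]]}}

```text
clock: 1.45
position: [461.4, -46.3, 210.1]
ee_rot: [-0.641, 0.767, -0.0, 0.0]
contact_force: [1.4, -0.5, 0.3]
gripper_width: 0.2
grasp_force: 0.0
```

```bash
python3 -c "
from h import *
go((0,195,150))"
```

```text
now feeder [-60.6  -1.5] 210.1 t 1.45 F [ 1.4 -0.5  0.3]
(0, 195, 150) [-0.001  0.    -0.005] [-196.8  -59.5   60.2]
```

>>> {"op": "carry_out", "data": {"motion": [[0,0,-0.005,-197,-60,60,-1],[0,0,-0.005,-197,-60,60,-1],[0,0,-0.005,-197,-60,60,-1],[0,0,-0.005,-197,-60,60,-1],[0,0,-0.005,-197,-60,60,-1]]}}

```text
clock: 2.08
position: [555.0, 135.7, 148.8]
ee_rot: [-0.643, 0.766, 0.0, -0.001]
contact_force: [0.4, -0.1, -1.3]
gripper_width: 0.3
grasp_force: 0.0
```

```bash
python3 -c "
from h import *
go((0,195,150),(0,195,29),(0,190,26))
d=get_image('wrist'); cv2.imwrite('pics/w1.png',d['color']); print(d['position'],proj(d,np.r_[M@np.array([0,155.])+T,25.5]),proj(d,np.r_[M@np.array([0,195.])+T,12]))"
```

```text
now feeder [1.00e-01 1.94e+02] 148.8 t 2.075 F [ 0.4 -0.1 -1.3]
(0, 195, 150) [ 0.002 -0.001  0.001] [-1.   0.1 -1.2]
(0, 195, 29) [ 0.002 -0.001  0.001] [-1.200e+00 -1.000e-01  1.198e+02]
(0, 190, 26) [ 0.002 -0.001  0.001] [ 3.800e+00 -1.000e-01  1.228e+02]
[542.62060401  65.26263314 278.86903339] [311.72783946 175.53908306] [311.63486619 232.67433584]
```

View pics/w1.png

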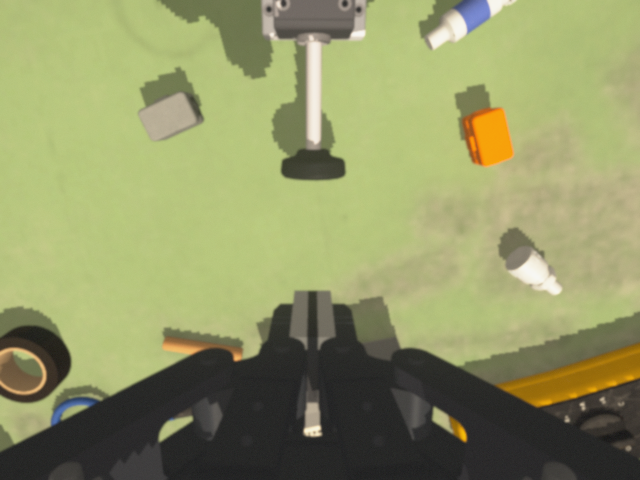

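The wrist view shows the knob's end face at (313,178), against a predicted (312,176). The area below the fingers is clear, so I'll descend.

>>> {"op": "carry_out", "data": {"motion": [[0,0,0,-1,0,60,-1],[0,0,0,-1,0,121,-1],[0,0,0,-1,0,121,-1],[0,0,0,14,0,121,-1],[0,0,0,14,0,121,-1]]}}

```text
clock: 2.75
position: [553.9, 120.2, 32.2]
ee_rot: [-0.642, 0.767, -0.001, 0.003]
contact_force: [-0.3, 0.9, 0.2]
gripper_width: -0.0
grasp_force: 0.0
```

```bash
python3 -c "
from h import *
go((0,168,27),(0,110.5,27))"
```

```text
now feeder [  1.7 178.5] 32.2 t 2.75 F [-0.3  0.9  0.2]
(0, 168, 27) [-0.004  0.003 -0.002] [10.5  1.7  5.2]
(0, 110.5, 27) [-0.004  0.003 -0.002] [68.   1.5  5. ]
```

>>> {"op": "carry_out", "data": {"motion": [[0,0,0,12,1,1,-1],[0,0,0,24,1,1,-1],[0,0,0,36,1,1,-1],[0,0,0,48,1,1,-1],[0,0,0,56,1,1,-1]]}}

```text
clock: 3.38
position: [543.7, 67.6, 30.0]
ee_rot: [-0.643, 0.766, -0.0, 0.003]
contact_force: [-1.8, 9.4, 4.5]
gripper_width: 0.4
grasp_force: 4.6
```

```bash
python3 -c "
from h import *
go((0,110.5,27))"
```

```text
now feeder [  0.7 124.9] 30.0 t 3.375 F [-1.8  9.4  4.5]
(0, 110.5, 27) [-0.005  0.005 -0.   ] [14.4  0.7  2.9]
```

>>> {"op": "carry_out", "data": {"motion": [[0,0,0,5,0,0,-1],[0,0,0,9,0,0,-1],[0,0,0,12,0,0,-1],[0,0,0,15,0,0,-1],[0,0,0,15,0,0,-1]]}}

```text
clock: 4.0
position: [541.4, 54.6, 30.1]
ee_rot: [-0.643, 0.766, -0.0, 0.004]
contact_force: [-2.7, 15.6, 4.2]
gripper_width: 0.2
grasp_force: 7.3
```

```bash
python3 -c "
from h import *
go((0,110.5,27))"
```

```text
now feeder [  0.7 111.7] 30.1 t 4.0 F [-2.7 15.6  4.2]
(0, 110.5, 27) [-0.006  0.007  0.   ] [1.2 0.8 3.1]
```

>>> {"op": "carry_out", "data": {"motion": [[0,0,0,2,0,0,-1],[0,0,0,2,0,0,-1],[0,0,0,2,0,0,-1]]}}

```text
clock: 4.38
position: [541.5, 54.4, 30.1]
ee_rot: [-0.643, 0.766, -0.0, 0.006]
contact_force: [-6.3, 23.2, 3.7]
gripper_width: 0.2
grasp_force: 10.8
```

```bash
python3 -c "
from h import *
go((0,175,27))
d=get_image('wrist'); cv2.imwrite('pics/w2.png',d['color'])"
```

```text
now feeder [  0.8 111.6] 30.1 t 4.375 F [-6.3 23.2  3.7]
(0, 175, 27) [-0.007  0.009  0.001] [-63.4   0.8   3.7]
```

View pics/w2.png

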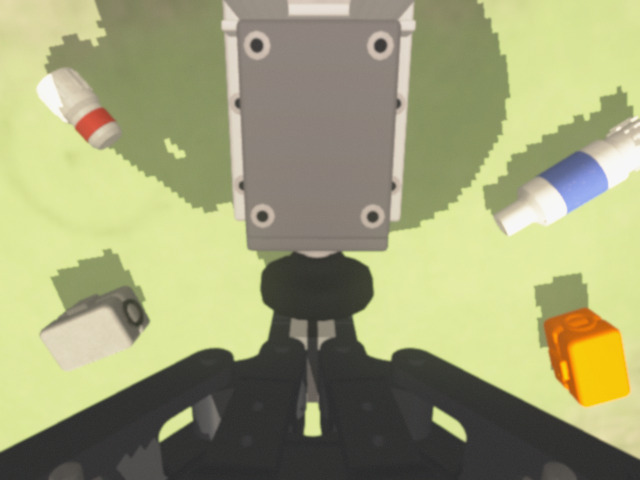

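The plunger is at its stop: the knob at (317,285) is close to the guide, and the force rose with no further motion. Next I'll release it.

>>> {"op": "carry_out", "data": {"motion": [[0,0,0,-15,0,0,-1],[0,0,0,-35,0,0,-1],[0,0,0,-60,0,0,-1],[0,0,0,-85,0,0,-1],[0,0,0,-85,0,-30,-1]]}}

```text
clock: 5.05
position: [552.4, 133.9, 56.0]
ee_rot: [-0.643, 0.766, 0.001, -0.003]
contact_force: [1.5, 0.6, 0.3]
gripper_width: 0.1
grasp_force: 0.0
```

>>> {"op": "carry_out", "data": {"motion": [[0,0,0,0,0,-60,-1],[0,0,0,0,0,-120,-1],[0,0,0,0,0,-140,-1]]}}

```text
clock: 5.42
position: [555.2, 133.8, 202.4]
ee_rot: [-0.643, 0.766, -0.001, 0.003]
contact_force: [-0.1, -0.8, -1.4]
gripper_width: -0.1
grasp_force: 0.0
```

Run:
```python
from h import *
go((49,-50,150),(49,80,190))
d=get_image("top"); cv2.imwrite("pics/t2.png",cv2.resize(d["color"][175:320,215:375],None,fx=4,fy=4,interpolation=cv2.INTER_CUBIC))
```

```text
now feeder [  0.6 192.1] 202.4 t 5.425 F [-0.1 -0.8 -1.4]
(49, -50, 150) [-0.006  0.004 -0.   ] [242.3 -48.1  51.9]
(49, 80, 190) [-0.006  0.004 -0.   ] [112.2 -48.4  12.3]
```

View pics/t2.png

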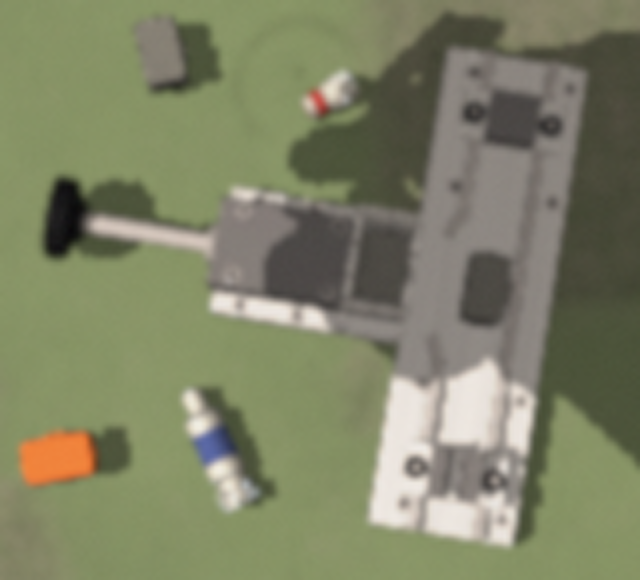

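The plunger is home, with the knob at (62,217), and one ferrite lies in the channel at about (486,288), aligned with it.

>>> {"op": "carry_out", "data": {"motion": [[0,0,0,60,-12,0,-1],[0,0,0,120,-24,0,-1],[0,0,0,180,-36,0,-1],[0,0,0,242,-48,20,-1],[0,0,0,242,-48,50,-1]]}}

```text
clock: 6.1
position: [558.6, -117.1, 147.0]
ee_rot: [-0.641, 0.768, -0.0, -0.0]
contact_force: [-0.2, 0.3, -1.2]
gripper_width: 0.2
grasp_force: 0.0
```

Run:
```python
from h import *
d=get_image("top")
for c in [(486,288),(486,252),(486,325),(462,288),(512,288)]:
    print(np.round(M.T@(ray(d,((c[0]+.5)/4-.5+215,(c[1]+.5)/4-.5+175),33)[:2]-T),1))
w=get_image("wrist"); cv2.imwrite("pics/w3.png",w["color"])
for x in (-16,16): print(proj(w,np.r_[M@np.array([x,-50.])+T,35]))
go((49,-50,38),(-40,-50,38))
```

```text
[ -0.2 -49. ]
[ 16.4 -46.3]
[-17.3 -51.7]
[ -2.1 -38. ]
[  1.8 -60.9]
[408.9660102  249.14262275]
[356.08153808 249.58158179]
now feeder [ 44.  -52.7] 143.3 t 6.2 F [-1.  -0.9 -0.2]
(49, -50, 38) [ 0.01  -0.001 -0.004] [ -2.8  -6.1 105.3]
(-40, -50, 38) [ 0.01  -0.001 -0.004] [ -2.5  82.9 106.2]
```

View pics/w3.png

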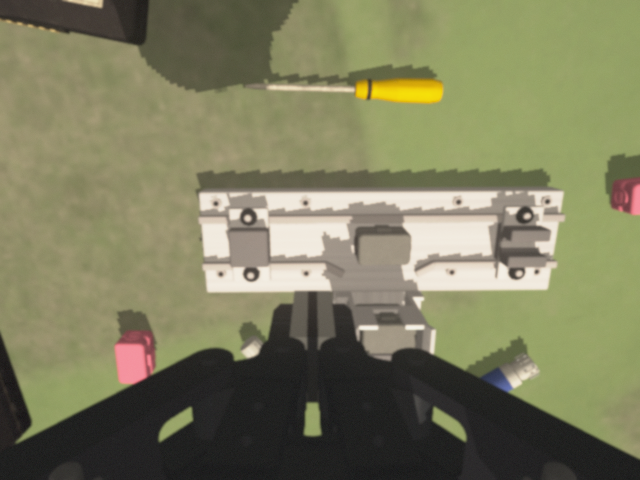

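The wrist view shows the ferrite at (384,247), flat and square, as predicted. The grooved saddle is on the right at (522,240). I'll descend on the +x side of the ferrite.

>>> {"op": "carry_out", "data": {"motion": [[0,0,0,0,0,0,-1],[0,0,0,0,0,40,-1],[0,0,0,0,0,80,-1],[0,0,0,0,0,108,-1],[0,0,0,0,0,108,-1]]}}

```text
clock: 6.82
position: [558.6, -112.7, 39.2]
ee_rot: [-0.643, 0.765, 0.001, -0.001]
contact_force: [-0.4, 0.2, 0.7]
gripper_width: 0.0
grasp_force: 0.0
```

```bash
python3 -c "
from h import *
go((49,-50,37),(-40,-50,37))"
```

```text
now feeder [ 46.6 -50.1] 39.2 t 6.825 F [-0.4  0.2  0.7]
(49, -50, 37) [ 0.003 -0.001  0.001] [-0.1 -2.4  2.2]
(-40, -50, 37) [ 0.003 -0.001  0.001] [-0.2 86.6  2.4]
```

>>> {"op": "carry_out", "data": {"motion": [[0,0,0,0,6,2,-1],[0,0,0,0,13,2,-1],[0,0,0,0,20,2,-1],[0,0,0,0,27,2,-1],[0,0,0,0,34,2,-1]]}}

```text
clock: 7.45
position: [526.5, -107.7, 39.0]
ee_rot: [-0.643, 0.766, -0.001, 0.001]
contact_force: [1.7, -0.6, 3.2]
gripper_width: 0.1
grasp_force: 1.6
```

>>> {"op": "carry_out", "data": {"motion": [[0,0,0,0,6,0,-1],[0,0,0,0,12,0,-1],[0,0,0,0,18,0,-1],[0,0,0,0,24,0,-1],[0,0,0,0,30,0,-1]]}}

```text
clock: 8.07
position: [497.5, -102.5, 38.8]
ee_rot: [-0.643, 0.766, -0.001, 0.002]
contact_force: [3.3, -0.0, 5.4]
gripper_width: -0.1
grasp_force: 2.7
```

Run:
```python
from h import *
go((-30,-50,37))
w=get_image("wrist"); cv2.imwrite("pics/w4.png",w["color"])
```

```text
now feeder [-15.3 -50.6] 38.8 t 8.075 F [ 3.3 -0.   5.4]
(-30, -50, 37) [-0.004  0.001  0.   ] [-0.6 14.7  1.8]
```

View pics/w4.png

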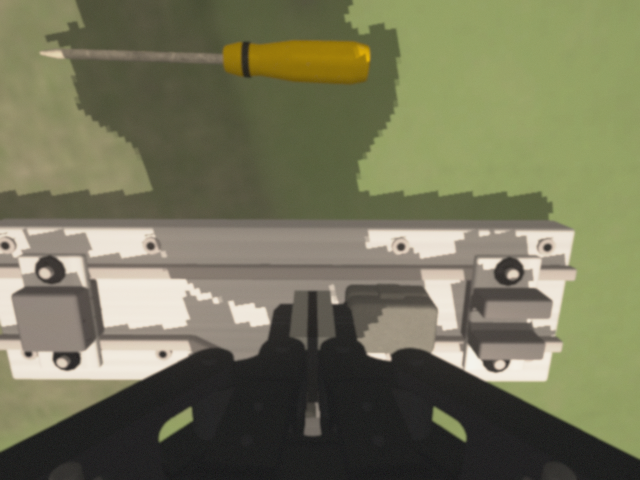

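Wrist view: the ferrite spans about 348–437 and sits square. The saddle face is at about 470, leaving a gap of roughly 13 mm. I'll continue slowly.

>>> {"op": "carry_out", "data": {"motion": [[0,0,0,0,3,0,-1],[0,0,0,0,6,0,-1],[0,0,0,0,9,0,-1],[0,0,0,0,11,0,-1],[0,0,0,0,11,0,-1]]}}

```text
clock: 8.75
position: [486.2, -100.6, 38.6]
ee_rot: [-0.643, 0.766, -0.001, 0.001]
contact_force: [3.1, -0.8, 5.5]
gripper_width: 0.0
grasp_force: 2.5
```

>>> {"op": "carry_out", "data": {"motion": [[0,0,0,0,1,0,-1],[0,0,0,0,2,0,-1],[0,0,0,0,2,0,-1]]}}

```text
clock: 9.12
position: [484.2, -100.2, 38.5]
ee_rot: [-0.643, 0.766, -0.001, 0.001]
contact_force: [2.0, -0.8, 4.3]
gripper_width: -0.1
grasp_force: 2.4
```

Not in contact yet, so I'll keep going.

>>> {"op": "carry_out", "data": {"motion": [[0,0,0,0,1,0,-1],[0,0,0,0,2,0,-1],[0,0,0,0,2,0,-1]]}}

```text
clock: 9.5
position: [482.5, -99.9, 38.5]
ee_rot: [-0.643, 0.766, -0.001, 0.001]
contact_force: [3.9, -1.8, 5.2]
gripper_width: -0.1
grasp_force: 2.9
```

>>> {"op": "carry_out", "data": {"motion": [[0,0,0,0,1,0,-1],[0,0,0,0,1,0,-1]]}}

```text
clock: 9.75
position: [482.3, -99.7, 38.6]
ee_rot: [-0.643, 0.766, -0.002, 0.002]
contact_force: [5.2, -0.4, 4.4]
gripper_width: 0.2
grasp_force: 3.3
```

>>> {"op": "carry_out", "data": {"motion": [[0,0,0,0,1,0,-1],[0,0,0,0,2,0,-1],[0,0,0,0,2,0,-1]]}}

```text
clock: 10.12
position: [482.2, -99.3, 38.9]
ee_rot: [-0.643, 0.766, -0.003, 0.003]
contact_force: [8.9, -2.8, 1.5]
gripper_width: 0.2
grasp_force: 4.3
```

Run:
```python
from h import *
go((-30,-50,37))
w=get_image("wrist"); cv2.imwrite("pics/w5.png",w["color"][200:400,300:600].repeat(2,0).repeat(2,1))
```

```text
now feeder [-31.  -50.1] 38.9 t 10.125 F [ 8.9 -2.8  1.5]
(-30, -50, 37) [-0.008  0.002  0.001] [-0.1 -1.   1.9]
```

View pics/w5.png

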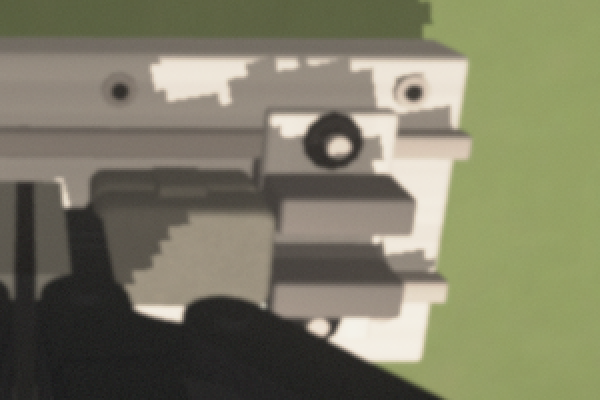

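The ferrite's end butts against the saddle at crop (272,240), and the force is rising with no motion. I'll back off along the channel, then go up.

>>> {"op": "carry_out", "data": {"motion": [[0,0,0,0,-4,0,-1],[0,0,0,0,-15,0,-1],[0,0,0,0,-30,0,-1],[0,0,0,0,-30,-20,-1],[0,0,0,0,-30,-60,-1]]}}

```text
clock: 10.8
position: [506.1, -105.0, 96.2]
ee_rot: [-0.642, 0.766, 0.002, -0.003]
contact_force: [0.8, 1.3, -0.2]
gripper_width: 0.0
grasp_force: 0.0
```

>>> {"op": "carry_out", "data": {"motion": [[0,0,0,0,0,-60,-1],[0,0,0,0,0,-110,-1],[0,0,0,0,0,-110,-1],[0,0,0,0,0,-110,-1],[0,0,0,0,0,-110,-1]]}}

```text
clock: 11.42
position: [506.7, -104.8, 206.0]
ee_rot: [-0.643, 0.766, 0.001, -0.002]
contact_force: [0.8, -0.2, -1.2]
gripper_width: -0.1
grasp_force: 0.0
```

Run:
```python
from h import *
go((-30,-50,37))
w=get_image("wrist"); cv2.imwrite("pics/w6.png",w["color"][100:400])
```

```text
now feeder [ -5.8 -51.3] 206.0 t 11.425 F [ 0.8 -0.2 -1.2]
(-30, -50, 37) [ 0.005 -0.001 -0.001] [ -1.4  23.4 169.1]
```

View pics/w6.png

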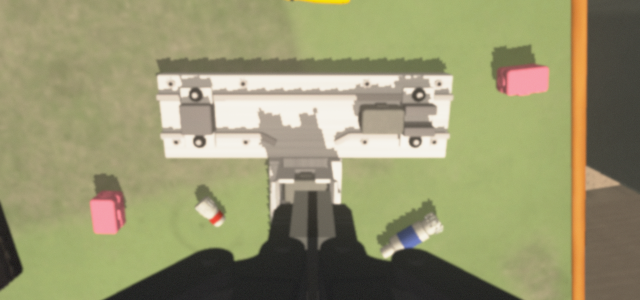

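The ferrite at (382,119) sits flush and square against the grooved saddle at (420,120), and the arm is clear. Handing in the job.

```bash
python3 -c "
from bench import *
print(job_done())"
```

```text
the job is handed in; nothing more can be done
None
```

The plunger was pressed fully in and sprang back, and the one ejected ferrite was pushed along the channel until it butted squarely against the grooved saddle; the job is handed in, at about 11.5 s on the robot's clock, with no verdict returned.

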